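Third hand: hold an angle rest against a sprung fence

TASK

Be my third hand while I screw down the blue angle rest: grip it by its upright plate, stand it flat on the aluminium fixture plate, with the flat back of the upright against the sprung steel fence and neither end sticking out past the fence, and push it steadily back until the red pointers stand in the middle of their green marks (about 10 N), never driving the fence to the end of its travel. Finish while still gripping the rest and holding that push: do not let go, keep the gripper off the fixture itself, and leave the other things on the bench where they are.

Things in the scene. Friction and masses are not known exactly. Their poses are not given: they have to be found in the camera images.
- bracket: blue angle rest, loose, 184 (x) x 40 (y) x 45 mm, 0.14 to 0.26 kg; origin: centre of its underside, z up. Foot 6 mm thick; upright plate 9 mm thick, y = -20 to -11 mm, full length, gripped from above; inner side has small ribs at x = -30 and +32 mm (to z = 31 mm) and end gussets, free between them. Starts with its back (-y) away from the robot, within 0.6 rad
- bracket_back (a point): middle of the lower edge of the rest's flat back, the outer face of its upright plate: (0, -20, 0) mm in the rest's frame
- fixture: aluminium plate fixed to the bench, 200 (x) x 250 (y) x 10 mm, origin: centre of its underside; x points away from the robot within 0.25 rad. Clear and flat from x = -100 to the fence; behind the fence a block 24 mm over the plate at x = 77 to 95 mm. In place, the rest's x lies along the plate's y, its back to +x. By each end of the fence a red pointer moves over a 12 mm green mark
- fence_face (a point): the middle of the lower edge of the fence's front face, at the plate's top; axes as the plate's; it moves with the fence. Fence and plate are slippery (oiled). The fence is a steel bar 204 mm long (y), 16 mm thick, its top 16.5 mm above the plate; at rest its front face is at x = +20 mm of the plate
- fence (a joint): travel of the fence along the plate's +x, m: 0 at rest, 0.025 at the end of its travel. Springs push it back to 0: 6 N to start it and 0.4 N more for each mm, so 10 N at 0.010; the pointers are inside the green from 0.004 to 0.016 (7.6 to 12.4 N), in its middle at 0.010
- driver: bystander: yellow-handled screwdriver, 159 mm long (its y), lying loose nearer the robot than the fixture; origin under its middle
- jar: bystander: the small clear screw pot with blue lid that stands nearest the robot, 45 mm across, 42 mm high, loose; origin at the centre of its underside
- stone: bystander: green stone stick, 25 x 100 x 13 mm (long along its y), loose beyond the angle rest; origin under its middle
- wheel: bystander: white dish wheel, 102 mm across, 24 mm high, loose, to the right of the fixture; origin at the centre of its underside

How it is judged:
By the outcome, as a careful person would: the job done as asked, in the order asked, and still so for the second after the job is handed in, while the arm keeps its last pose, push and grip.
It also fails if it takes over 43 s, if anything falls off the work surface, if the arm or the gripper's body presses on something with over 40 N, if the wrist force passes 120 N, or if a joint passes its speed limit or range.

ROBOT

A 7-joint arm with a two-finger parallel gripper is mounted at the origin on a cart in front of the work surface, level with it; the furniture and walls round the work are solid. World frame = base frame: x ahead of the robot, y to its left, z up, the work surface at z = 0. Lengths are in m, angles in rad, forces in N, time in s.
With the tool pointing down it reaches from about 0.35 to 0.9 m from the base axis. Payload 19.9 kg.
Tool frame: the origin (TCP) lies at the very end of the fingers, on their centre line; the grasp point (between the pads) lies 19 mm behind it; z points along the fingers, y is the line along which they close (so a half turn about z gives the same grasp; the last joint's range is limited). The gripper opens to 94 mm and grips with 3 to 60 N. Pads are 16 mm wide; open, the fingers measure 119 mm over their backs; the gripper's body (75 mm by 177 mm) begins 78 mm behind the grasp point.
Start: joints at [-1.145, 0.417, -0.01, 1.614, 0.005, 1.111, -0.053], TCP at [0.281, 0.558, 0.205] pointing down, gripper open.
Joint ranges: [-2.81, 2.81], [-0.39, 2.02], [-1.27, 1.25], [0.06, 2.57], [-1.19, 4.33], [0.19, 2], [-2.82, 2.82]. Speed limits (rad/s): [1.89, 1.89, 2.39, 2.39, 3.01, 3.01, 3.01].

INTERFACE

Orientations are given as a unit quaternion [w, x, y, z].
In Python, from cell import manip, cams, job gives the robot as it stands.
- The arm moves only by the tool drive_tool, never from a script. Its argument "increments" is a list of rows, each a list of 6 numbers: the shift along the tool's x, y, z scaled (see below), then the turn, a rotation vector about the tool's x, y, z scaled (see below). A call has 1 to 20 rows; each row shifts and turns the commanded pose from where the row before left it, along the tool's axes as they then stand; what a row does not reach is not made up. The controller multiplies each number of a shift by 0.1 m and each number of a turn by 180 degrees. A row lasts 1/8 s, in which the tool goes at most 62.5 mm and 10.7 degrees, less where a joint would pass 70% of its speed; a pose out of reach is approached as far as the arm can. A call with a number of a shift or a turn outside -1 to 1 is refused whole. A call with a gripper value outside its range is refused whole. "gripper" is the closure, from 0 (fully open) to 1 (shut), set as the call begins (left out, the last holds). The fingers move at their own pace and stop on an object; "force" is the grip in N (left out, the last holds). Time passes only in rows, so rows that do not move let the fingers close. It gives the time, the measured TCP pose, the force, the opening and the grip force at its end, in the units of the state.
- manip.read_state(): the state, without advancing time (a new reading comes with each control period).
- cams.snapshot(name): name is "scene" or "side" or "wrist"; returns the picture (420x560x3 uint8, blue, green, red); there is no depth.
- cams.camera_model(name): a dict with "fx", "fy", "cx", "cy" (pixels), "dist" ([k1, k2, p1, p2, k3] as OpenCV has them; the pictures are not rectified), "R" (3x3) and "t" (3): a world point X has camera coordinates R X + t; the wrist camera has in their place "T_tool_cam" (4x4, takes a point from camera to tool coordinates, whose origin is the TCP and whose axes are the flange's). Camera axes: x right, y down, z forward; pixel columns grow to the right and rows downward; lengths in m; the calibration is good to about 2 mm. A picture is of the moment at which its call begins: read the wrist's pose just before it. camera_model takes no time and is no camera call.
- job.hand_in(): hands the job in; it is judged then, once.
The state is a dict: "clock": time; "joints": joint angles; "qvel": joint speeds; "tau": joint torques, N m; "tool_pos": TCP position; "tool_rot": TCP orientation; "contact_force": force on the tool from outside, world axes, zero at the start; "wrist_torque": the same for the moment, N m; "grip_width": finger opening in m; "finger_force": force on a finger pad.
Only numpy, scipy, OpenCV 4.12 (cv2) and the standard library are available. Lean on these libraries where they do the work, as an engineer would, in place of code of your own. Each camera call takes 0.05 s, during which the arm holds its last target. There are 200 camera calls.

## Working session

There is one attempt and no reset: what is moved stays moved. The work goes in short steps, Python scripts to look and compute and a tool call to move; the robot and the scene stay as the last step left them, time stands still between calls to the robot, and variables do not carry over. Pictures are saved under pics/ and viewed, at most 10 in all, crops included, and the job is handed in when it is done.

Besides the shell and the picture viewer there is one more tool, called after ">>>" by a JSON object that holds its "api" and its "payload". drive_tool: Moves the arm, as the interface text tells. Shifts and turns lie within -1 to 1; 1 stands for 0.1 m of shift or 180 degrees of turn. Its arguments: {"type":"object","properties":{"increments":{"type":"array","items":{"type":"array","items":{"type":"number"}}},"gripper":{"type":"number"},"force":{"type":"number"}},"required":["increments"]}

```bash
mkdir -p pics; ls
python3 - <<'E'
from cell import manip,cams,job
import cv2,numpy as np
np.set_printoptions(precision=4,suppress=True)
for n in ["scene","side"]:
    cv2.imwrite(f"pics/{n}0.png",cams.snapshot(n)); m=cams.camera_model(n); print(n,m)
print(cams.camera_model("wrist"))
print(manip.read_state())
E
```

```text
pics
scene {'fx': 415.40358613273276, 'fy': 415.40358613273276, 'cx': 285.0541852160881, 'cy': 206.05489901309136, 'dist': array([0.0188, 0.    , 0.    , 0.    , 0.    ]), 'R': array([[ 0.4831, -0.8755, -0.0111],
       [-0.6587, -0.355 , -0.6634],
       [ 0.5768,  0.3278, -0.7482]]), 't': array([-0.2443,  0.374 ,  1.0593])}
side {'fx': 525.3983660697104, 'fy': 525.3983660697104, 'cx': 277.353237405819, 'cy': 205.18795547189202, 'dist': array([-0.1409,  0.    ,  0.    ,  0.    ,  0.    ]), 'R': array([[-0.9764,  0.2152,  0.0176],
       [ 0.0947,  0.4997, -0.861 ],
       [-0.1941, -0.8391, -0.5083]]), 't': array([ 0.5142, -0.0185,  1.7181])}
{'fx': 291.3141929252618, 'fy': 291.3141929252618, 'cx': 281.25696737793027, 'cy': 204.6864848604642, 'dist': array([-0.0251,  0.    ,  0.    ,  0.    ,  0.    ]), 'T_tool_cam': array([[ 0.0014, -0.972 , -0.2352,  0.0673],
       [ 1.    ,  0.0016, -0.0009,  0.0009],
       [ 0.0013, -0.2352,  0.972 , -0.1787],
       [ 0.    ,  0.    ,  0.    ,  1.    ]])}
{'clock': 0.1, 'joints': array([-1.1455,  0.4179, -0.0103,  1.6141,  0.0047,  1.1107, -0.053 ]), 'qvel': array([ 0.0003, -0.001 ,  0.0002, -0.0013,  0.0012,  0.0013, -0.0006]), 'tau': array([  0.002 , -85.2591,   0.6407, -42.6698,  -0.0488,   0.0163,
         0.0001]), 'tool_pos': array([0.2811, 0.5578, 0.2049]), 'tool_rot': array([-0.0001,  0.2313,  0.9729, -0.0005]), 'contact_force': array([-1.3949,  0.1797,  1.1988]), 'wrist_torque': array([ 0.0001, -0.0253, -0.0342]), 'finger_force': 0.0, 'grip_width': 0.09391362129528999}
```

View pics/scene0.png

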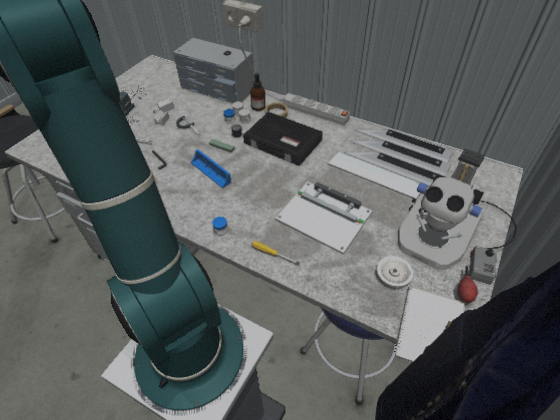

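View pics/side0.png

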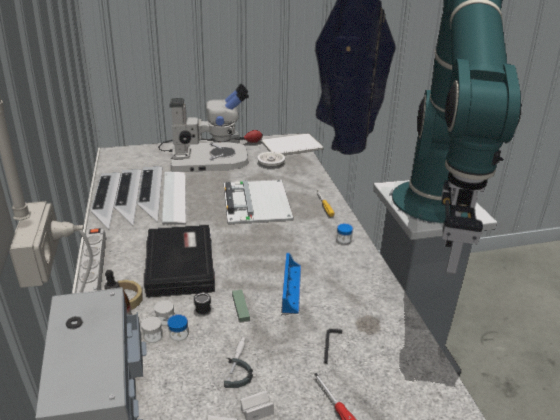

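The scene view shows the blue rest at about (210,168) and the fixture at (325,215). In the side view they are at (291,284) and (257,200). I'll enlarge both.

Run:
```python
import cv2,numpy as np
s=cv2.imread("pics/scene0.png");d=cv2.imread("pics/side0.png")
def c(im,x,y,w=100,h=75): return cv2.resize(im[y:y+h,x:x+w],(400,300),interpolation=cv2.INTER_CUBIC)
o=np.vstack([np.hstack([c(s,165,130),c(s,275,175)]),np.hstack([c(d,240,245),c(d,212,160)])])
cv2.imwrite("pics/crop1.png",o)
```

```text
(no output)
```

View pics/crop1.png

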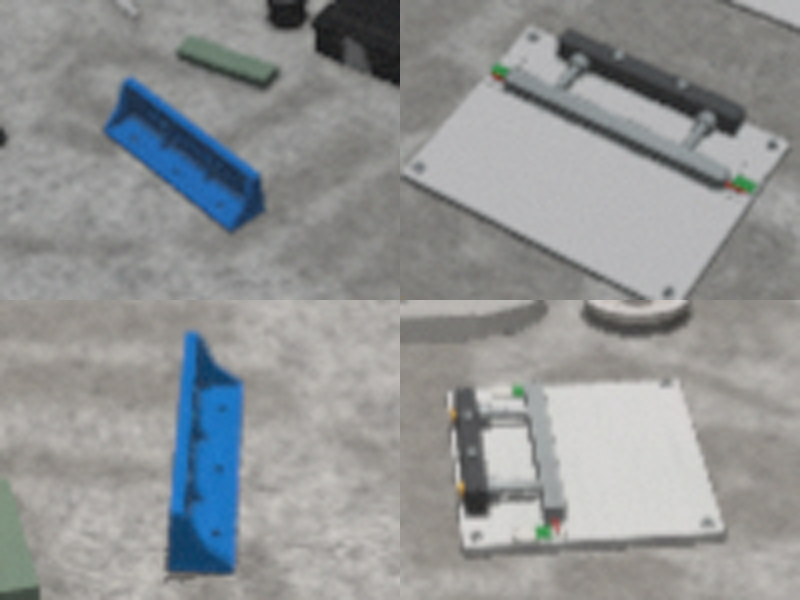

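```bash
cat > h.py <<'E'
from cell import manip,cams,job
import cv2,numpy as np
from scipy.optimize import least_squares
from scipy.spatial.transform import Rotation as Ro
np.set_printoptions(precision=4,suppress=True)
def q2R(q): return Ro.from_quat([q[1],q[2],q[3],q[0]]).as_matrix()
def cam(n,st=None):
    m=cams.camera_model(n); K=np.array([[m['fx'],0,m['cx']],[0,m['fy'],m['cy']],[0,0,1]])
    if n!='wrist': return K,m['dist'],m['R'],m['t']
    T=np.eye(4);T[:3,:3]=q2R(st['tool_rot']);T[:3,3]=st['tool_pos']
    W=np.linalg.inv(T@m['T_tool_cam']); return K,m['dist'],W[:3,:3],W[:3,3]
def proj(c,P): 
    K,d,R,t=c; return cv2.projectPoints(np.asarray(P,float).reshape(-1,3),cv2.Rodrigues(R)[0],t,K,np.asarray(d,float))[0].reshape(-1,2)
def place(p,P,z): 
    return np.asarray(P)/1000@Ro.from_euler('z',p[2]).as_matrix().T+[p[0],p[1],z]
def fit(obs,p0,z=0,zfree=False):
    # obs: list of (cam, points mm, pixels)
    f=lambda p:np.concatenate([(proj(c,place(p,P,p[3] if zfree else z))-np.array(px)).ravel() for c,P,px in obs])
    r=least_squares(f,list(p0)+([z] if zfree else []),loss='soft_l1'); return r.x,r.fun.reshape(-1,2)
E
python3 - <<'E'
from h import *
s,d=cam('scene'),cam('side')
b=fit([(s,[(92,-20,45),(-92,-20,45),(92,20,6),(-92,20,6)],[(196.5,149.5),(230,174.5),(191.75,162.5),(223.25,187.75)]),
 (d,[(-92,-15,45),(92,-15,45),(-92,20,6),(92,20,0),(92,-20,0)],[(287.5,253),(285,298.75),(300,265.5),(298.75,313),(282,312.5)])],[.6,.3,1.6])
print("bracket",b)
P=[(-100,125,10),(100,125,10),(100,-125,10),(-100,-125,10)]
f=fit([(s,P,[(275.5,219.5),(307.5,181.25),(372.5,211.75),(341.25,249.5)]),(d,P,[(292.5,218.75),(228.25,221.25),(224,182.5),(282,180.5)])],[.6,-.2,0])
print("fixture",f)
E
```

```text
bracket (array([0.5661, 0.3446, 1.3048]), array([[-0.5549, -0.8254],
       [-1.0029, -1.6849],
       [-2.6616, -0.4902],
       [-1.7526, -0.9881],
       [-0.2766, -1.5505],
       [-0.4031, -1.3761],
       [-0.0326, -1.5574],
       [ 0.1017, -0.4878],
       [ 0.0169, -0.7429]]))
fixture (array([ 0.5733, -0.103 , -0.0943]), array([[-1.8669, -2.1012],
       [-0.7452, -0.3468],
       [-0.8597, -0.7775],
       [ 0.3562,  3.3941],
       [ 0.3354, -2.272 ],
       [-1.5282, -1.4672],
       [-0.1993, -1.6949],
       [ 0.11  , -2.165 ]]))
```

>>> {"api": "drive_tool", "payload": {"increments": [[-0.366,-0.06,0.045,0,0,0],[-0.366,-0.06,0.045,0,0,0],[-0.366,-0.06,0.045,0,0,0],[-0.366,-0.06,0.045,0,0,0],[-0.366,-0.06,0.045,0,0,0],[-0.366,-0.06,0.045,0,0,0],[-0.366,-0.06,0.045,0,0,0],[-0.366,-0.06,0.045,0,0,0],[-0.366,-0.06,0.045,0,0,0],[-0.366,-0.06,0.045,0,0,0],[0,0,0,0,0,0.0545],[0,0,0,0,0,0.0545],[0,0,0,0,0,0.0545],[0,0,0,0,0,0.0545],[0,0,0,0,0,0.0545],[0,0,0,0,0,0.0545],[0,0,0,0,0,0.0545],[0,0,0,0,0,0.0545],[0,0,0,0,0,0]], "gripper": 0, "force": 50}}

```text
clock: 2.48
tool_pos: [0.5808, 0.3399, 0.16]
tool_rot: [0.0, 0.794, 0.608, -0.0]
contact_force: [-0.1, 1.2, 0.0]
grip_width: 0.0941
finger_force: 0.0
```

Run:
```python
from h import *
import json
st=manip.read_state(); im=cams.snapshot('wrist'); cv2.imwrite("pics/w1.png",im)
print(st['clock'],st['tool_pos'],st['tool_rot'],st['joints'])
json.dump({k:np.asarray(st[k]).tolist() for k in st},open('w1.json','w'))
print(proj(cam('wrist',st),place([.5661,.3446,1.3048],[(92,-20,45),(-92,-20,45),(92,20,6),(-92,20,6)],0)))
o=cv2.resize(im,(800,600),interpolation=cv2.INTER_CUBIC); cv2.imwrite("pics/w1b.png",o)
```

```text
2.475 [0.5808 0.3399 0.16  ] [ 0.0002  0.7942  0.6077 -0.0004] [-0.8487  0.5721  0.3973  1.5358 -0.2389  1.0827 -0.6603]
[[285.5932 108.2401]
 [284.5533 282.0088]
 [248.4698 111.2137]
 [251.9675 266.4097]]
```

View pics/w1b.png

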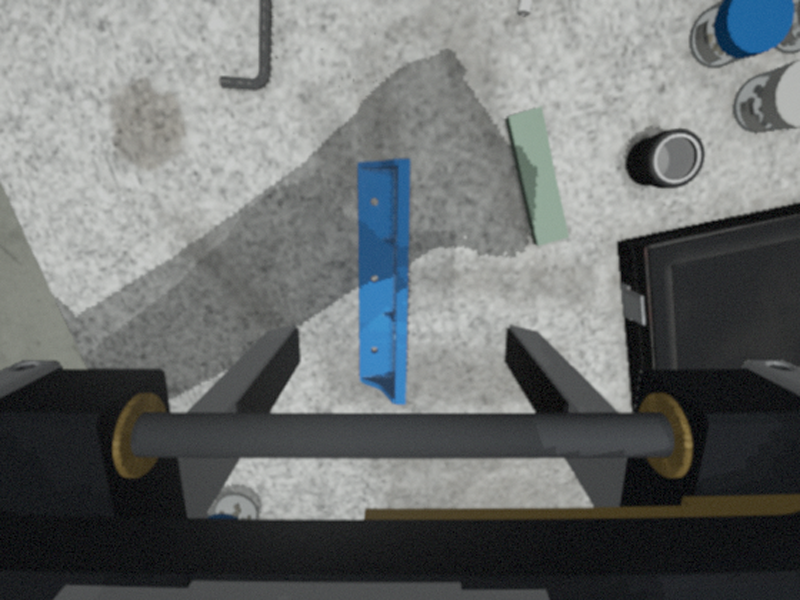

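The wrist view matches the estimate. The rest's top back corners are at (410,158) and (406,404) in the enlarged picture, and the foot corners at (358,165) and (361,381).

Run:
```python
from h import *
import json
st=json.load(open('w1.json'))
k=1.42857
b,r=fit([(cam('wrist',st),[(92,-20,45),(-92,-20,45),(92,20,6),(-92,20,6)],np.array([(410,158),(406,404),(358,164),(361,381)])/k)],[.566,.3446,1.30])
print(b,r)
g=place(b,[(1,-15.5,0)],0)[0]; R=q2R(st['tool_rot']); print(g)
d=R.T@(g-st['tool_pos']); print("tool shift",d, "ytool ang",np.arctan2(R[1,1],R[0,1]),"target",b[2]-np.pi/2)
```

```text
[0.5666 0.3425 1.2967] [[ 0.3669 -0.1593]
 [ 0.5496  0.8523]
 [-0.5216 -1.9637]
 [-0.5165  0.9648]]
[0.5817 0.3393 0.    ]
tool shift [-0.0002  0.0011  0.16  ] ytool ang -0.2645765126945774 target -0.274108493136511
```

>>> {"api": "drive_tool", "payload": {"increments": [[0,0.01,0.2,0,0,0.003],[0,0,0.2,0,0,0],[0,0,0.2,0,0,0],[0,0,0.2,0,0,0],[0,0,0.2,0,0,0],[0,0,0.1,0,0,0],[0,0,0.1,0,0,0],[0,0,0.1,0,0,0],[0,0,0.05,0,0,0],[0,0,0.04,0,0,0],[0,0,0,0,0,0]]}}

```text
clock: 3.9
tool_pos: [0.582, 0.3396, 0.0214]
tool_rot: [0.0, 0.797, 0.603, -0.0]
contact_force: [0.0, 0.8, 0.5]
grip_width: 0.0938
finger_force: 0.0
```

>>> {"api": "drive_tool", "payload": {"increments": [[0,0,0,0,0,0],[0,0,0,0,0,0],[0,0,0,0,0,0],[0,0,0,0,0,0],[0,0,0,0,0,0],[0,0,0,0,0,0],[0,0,0,0,0,0],[0,0,0,0,0,0]], "gripper": 1, "force": 55}}

```text
clock: 4.9
tool_pos: [0.582, 0.3396, 0.0214]
tool_rot: [0.0, 0.797, 0.603, -0.0]
contact_force: [-0.3, 0.4, -0.2]
grip_width: 0.0175
finger_force: 0.0
```

>>> {"api": "drive_tool", "payload": {"increments": [[0,0,0,0,0,0],[0,0,0,0,0,0],[0,0,0,0,0,0],[0,0,0,0,0,0],[0,0,0,0,0,0]]}}

```text
clock: 5.52
tool_pos: [0.582, 0.3396, 0.0214]
tool_rot: [-0.0, 0.797, 0.603, -0.0]
contact_force: [-1.2, -0.6, -0.1]
grip_width: 0.0079
finger_force: 55.0
```

>>> {"api": "drive_tool", "payload": {"increments": [[0,0,-0.1,0,0,0],[0,0,-0.2,0,0,0],[0,0,-0.25,0,0,0],[0,0,-0.25,0,0,0],[0,0,-0.2,0,0,0],[-0.2,0.015,0,0,0,0],[-0.4,0.03,0,0,0,0],[-0.4,0.03,0,0,0,0],[-0.4,0.03,0,0,0,0],[-0.4,0.03,0,0,0,0],[-0.4,0.03,0,0,0,0],[-0.4,0.03,0,0,0,0],[-0.4,0.03,0,0,0,0],[-0.4,0.03,0,0,0,0],[-0.4,0.03,0,0,0,0],[-0.4,0.03,0,0,0,0],[-0.23,0.015,0,0,0,0],[0,0,0,0,0,-0.0288],[0,0,0,0,0,-0.0288],[0,0,0,0,0,0]]}}

```text
clock: 8.02
tool_pos: [0.4926, -0.0963, 0.1213]
tool_rot: [-0.0, 0.74, 0.673, -0.0]
contact_force: [0.9, -0.3, -1.9]
grip_width: 0.0082
finger_force: 55.0
```

Run:
```python
from h import *
import json
st=manip.read_state(); im=cams.snapshot('wrist'); cv2.imwrite("pics/w2.png",im)
print(st)
json.dump({k:np.asarray(st[k]).tolist() for k in st},open('w2.json','w'))
cv2.imwrite("pics/w2b.png",cv2.resize(im,(800,600),interpolation=cv2.INTER_CUBIC))
```

```text
{'clock': 8.025, 'joints': array([-0.2747,  0.3323,  0.4826,  2.0075, -0.2033,  0.8483,  0.2252]), 'qvel': array([-0.0114,  0.0027,  0.008 , -0.0047, -0.0069,  0.0019, -0.0511]), 'tau': array([  0.4963, -63.9468,   6.7857, -35.7892,   0.1364,   0.0317,
         1.5877]), 'tool_pos': array([ 0.4926, -0.0963,  0.1213]), 'tool_rot': array([-0.0002,  0.7401,  0.6725, -0.0001]), 'contact_force': array([ 0.9461, -0.2599, -1.8878]), 'wrist_torque': array([-0.0563,  0.073 , -0.0532]), 'finger_force': 54.997966289520264, 'grip_width': 0.008240389524230557}
```

View pics/w2b.png

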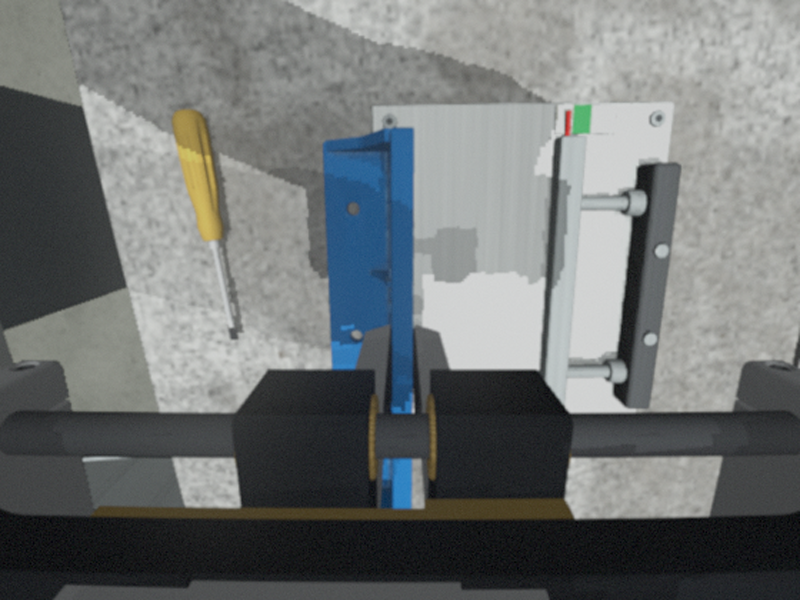

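The rest is held, running along column ~400. The fixture plate's far corners are at about (373,107) and (673,103), and the fence is at columns 545–585. I'll enlarge it once.

Run:
```python
import cv2,numpy as np
s=cv2.imread("pics/w2.png")
c=lambda x,y,w,h:cv2.resize(s[y:y+h,x:x+w],(w*4,h*4),interpolation=cv2.INTER_CUBIC)
cv2.imwrite("pics/crop2.png",np.vstack([np.hstack([c(220,65,80,75),c(375,65,105,75)]),np.hstack([c(220,220,80,75),c(375,220,105,75)])]))
```

```text
(no output)
```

View pics/crop2.png

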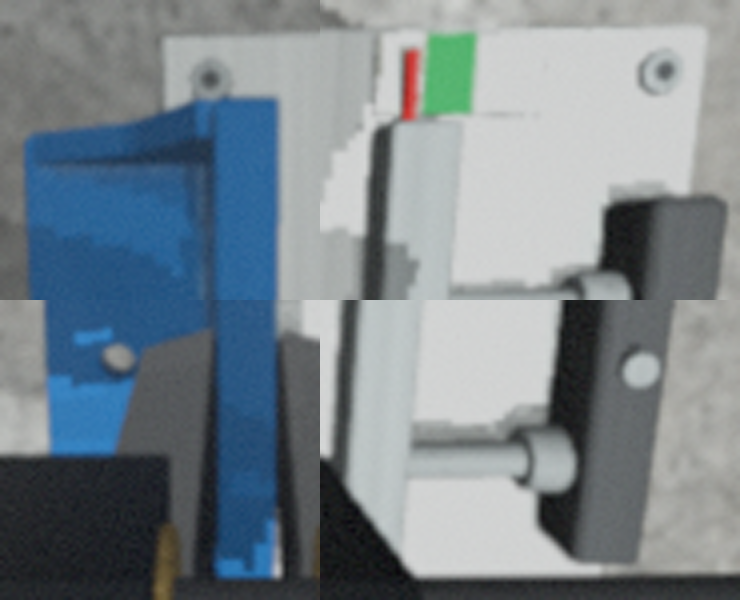

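```bash
cat >> h.py <<'E'
def fitl(c,pts,px,lines,p0,z,**k):
    # lines: (A mm, B mm, [(col,row)..])
    def f(p):
        r=[(proj(c,place(p,pts,z))-np.array(px)).ravel()]
        for A,B,q in lines:
            a,b=proj(c,place(p,[A,B],z)); 
            r.append([a[0]+(b[0]-a[0])*(v-a[1])/(b[1]-a[1])-u for u,v in q])
        return np.concatenate(r)
    r=least_squares(f,p0,loss='soft_l1',**k); return r.x,r.fun
E
python3 - <<'E'
from h import *
import json
st=json.load(open('w2.json')); c=cam('wrist',st)
F=fitl(c,[(100,125,10),(-100,125,10),(20,102,26.5),(36,102,26.5)],[(471.75,71.75),(260.75,74.5),(393,96.25),(410.75,95.5)],
 [((20,102,26.5),(20,-102,26.5),[(384.5,220),(381.25,265)]),((36,102,26.5),(36,-102,26.5),[(398.75,220),(395,288.75)])],[.573,-.103,-.094],0)
B=fitl(c,[(92,-20,45),(92,-11,45)],[(289.25,89.5),(274,89.5)],
 [((92,-20,45),(-92,-20,45),[(289.25,220),(288.75,265)]),((92,-11,45),(-92,-11,45),[(273.75,220)])],[.48,-.1,1.47],st['tool_pos'][2]-.0214)
print("fix",F);print("brk",B)
R=q2R(st['tool_rot']); print("tool yang",np.arctan2(R[1,1],R[0,1]), st['tool_pos'])
f=F[0];b=B[0]
fr=np.array([np.cos(f[2]),np.sin(f[2])]);fy=np.array([-fr[1],fr[0]])
bk=place(b,[(0,-20,0)],0)[0][:2]; fc=f[:2]+.02*fr
print("yaw err (brk-90-fix)",b[2]-np.pi/2-f[2]," gap x",(fc-bk)@fr," lateral",(bk-fc)@fy)
E
```

```text
fix (array([ 0.5742, -0.1047, -0.0773]), array([ 0.8666,  0.0728, -1.9057, -0.2577, -0.1209, -0.1402, -0.0737,
        0.432 , -0.1673, -0.0215,  1.7012, -0.2148]))
brk (array([ 0.4777, -0.0967,  1.4736]), array([ 1.4909,  0.0335, -1.1974, -0.0234,  0.1571,  0.1971, -0.451 ]))
tool yang -0.0955473465461956 [0.4926036335763394, -0.09632926086186558, 0.12132758274257074]
yaw err (brk-90-fix) -0.019931450176088508  gap x 0.09679348883010443  lateral 0.0001476468227177541
```

>>> {"api": "drive_tool", "payload": {"increments": [[0,0,0,0,0,-0.0064],[0,0.12,0,0,0,0],[0,0.2,0,0,0,0],[0,0.2,0.1,0,0,0],[0,0.15,0.2,0,0,0],[0,0.08,0.2,0,0,0],[0,0,0.15,0,0,0],[0,0,0.12,0,0,0],[0,0,0.08,0,0,0],[0,0,0,0,0,0],[0,0,0,0,0,0]]}}

```text
clock: 9.45
tool_pos: [0.5685, -0.1014, 0.037]
tool_rot: [0.0, 0.733, 0.68, 0.0]
contact_force: [0.3, 0.2, -2.0]
grip_width: 0.0081
finger_force: 55.0
```

Run:
```python
from h import *
import json
st=manip.read_state(); im=cams.snapshot('wrist'); sc=cams.snapshot('scene'); sd=cams.snapshot('side'); cv2.imwrite("pics/w3.png",im)
for k in ['clock','tool_pos','tool_rot','contact_force','wrist_torque']: print(k,st[k])
json.dump({k:np.asarray(st[k]).tolist() for k in st},open('w3.json','w'))
c=lambda s,x,y,w,h:cv2.resize(s[y:y+h,x:x+w],(w*4,h*4),interpolation=cv2.INTER_CUBIC)
cv2.imwrite("pics/w3b.png",np.hstack([c(im,270,35,100,150),np.vstack([c(sc,275,175,100,75),c(sd,212,160,100,75)])]))
```

```text
clock 9.45
tool_pos [ 0.5685 -0.1014  0.037 ]
tool_rot [0.0003 0.7328 0.6804 0.0003]
contact_force [ 0.2833  0.1607 -2.0195]
wrist_torque [-0.0799  0.0467  0.041 ]
```

View pics/w3b.png

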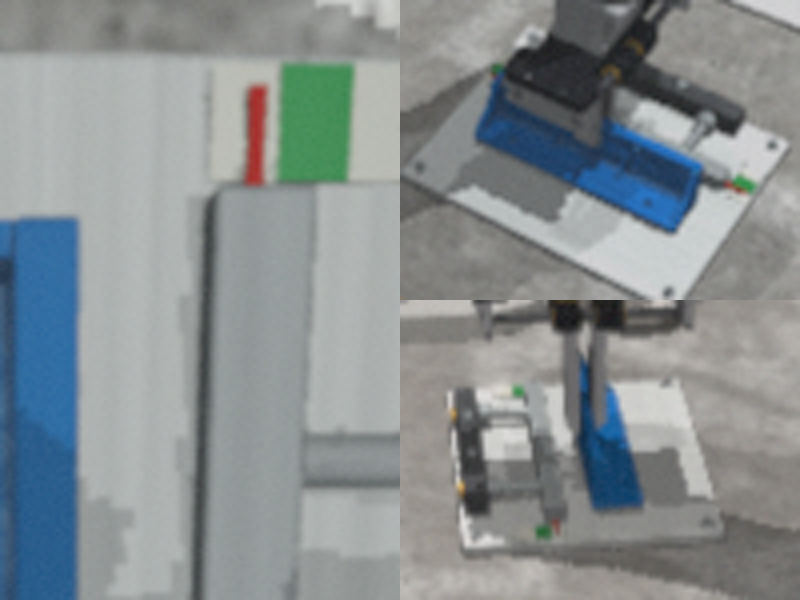

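Wrist crop: the rest's top back corner is at (77,218) and the fence's front top corner at (216,187). The pointer sits at the near side of the green, so the fence is at rest. The other two views show the rest level above the plate.

Run:
```python
from h import *
import json
st=json.load(open('w3.json')); c=cam('wrist',st)
F=fitl(c,[(20,102,26.5),(36,102,26.5)],[(324,81.75),(348.75,81.25)],
 [((20,102,26.5),(20,-102,26.5),[(321.75,185)]),((36,102,26.5),(36,-102,26.5),[(344.25,185)])],[.573,-.103,-.08],0)
B=fitl(c,[(92,-20,45),(92,-11,45)],[(289.25,89.5),(273.75,90)],
 [((92,-20,45),(-92,-20,45),[(288.5,185)])],[.55,-.1,1.48],st['tool_pos'][2]-.0214)
print("fix",F);print("brk",B)
f=F[0];b=B[0]
fr=np.array([np.cos(f[2]),np.sin(f[2])]);fy=np.array([-fr[1],fr[0]])
bk=place(b,[(0,-20,0)],0)[0][:2]; fc=f[:2]+.02*fr
print("yaw err",b[2]-np.pi/2-f[2]," gap",(fc-bk)@fr," lateral",(bk-fc)@fy)
```

```text
fix (array([ 0.5758, -0.1045, -0.0616]), array([-0.7646, -0.1453,  0.7022,  0.1549, -0.7735,  0.8558]))
brk (array([ 0.5526, -0.1019,  1.4858]), array([ 1.0885,  0.373 , -1.3464, -0.3621,  0.0717]))
yaw err -0.023418341906926488  gap 0.023307184165461254  lateral 0.0006951248569031324
```

>>> {"api": "drive_tool", "payload": {"increments": [[0,0,0.02,0,0,-0.0032],[0,0,0.02,0,0,0],[0,0,0.01,0,0,0],[0,0,0,0,0,0]]}}

```text
clock: 10.1
tool_pos: [0.5683, -0.1013, 0.0314]
tool_rot: [0.0, 0.729, 0.684, -0.0]
contact_force: [0.4, -0.3, -1.9]
grip_width: 0.0083
finger_force: 55.0
```

>>> {"api": "drive_tool", "payload": {"increments": [[0,0,0.005,0,0,0],[0,0,0,0,0,0]]}}

```text
clock: 10.35
tool_pos: [0.5683, -0.1013, 0.0313]
tool_rot: [0.0, 0.729, 0.684, 0.0]
contact_force: [-2.6, 0.6, 6.1]
grip_width: 0.0079
finger_force: 55.0
```

>>> {"api": "drive_tool", "payload": {"increments": [[0,0.05,-0.001,0,0,0],[0,0.05,0,0,0,0],[0,0.04,0,0,0,0],[0,0.04,0,0,0,0],[0,0.02,0,0,0,0],[0,0,0,0,0,0]]}}

```text
clock: 11.1
tool_pos: [0.5886, -0.1027, 0.0314]
tool_rot: [0.0, 0.729, 0.684, 0.0]
contact_force: [-2.0, 0.5, 5.8]
grip_width: 0.0079
finger_force: 55.0
```

```bash
cat > s.py <<'E'
from h import *
st=manip.read_state()
for k in ['clock','tool_pos','tool_rot','contact_force','wrist_torque']: print(k,st[k])
E
python3 s.py
```

```text
clock 11.1
tool_pos [ 0.5886 -0.1027  0.0314]
tool_rot [0.0002 0.7294 0.684  0.0001]
contact_force [-1.9519  0.4832  5.8403]
wrist_torque [-0.0602  0.6655 -0.0951]
```

>>> {"api": "drive_tool", "payload": {"increments": [[0,0.015,0,0,0,0],[0,0.015,0,0,0,0],[0,0,0,0,0,0]]}}

```text
clock: 11.48
tool_pos: [0.5904, -0.1028, 0.0313]
tool_rot: [-0.001, 0.73, 0.684, -0.001]
contact_force: [-11.6, 1.5, 15.8]
grip_width: 0.0082
finger_force: 55.1
```

```bash
python3 s.py
```

```text
clock 11.475
tool_pos [ 0.5904 -0.1028  0.0313]
tool_rot [-0.0009  0.7296  0.6839 -0.0005]
contact_force [-11.564    1.5289  15.7689]
wrist_torque [ 0.373   3.0437 -0.3362]
```

>>> {"api": "drive_tool", "payload": {"increments": [[0,0,-0.004,0,0,0.001],[0,0.015,0,0,0,0],[0,0.015,0,0,0,0],[0,0,0,0,0,0]]}}

```text
clock: 11.98
tool_pos: [0.593, -0.103, 0.0314]
tool_rot: [-0.001, 0.731, 0.683, -0.001]
contact_force: [-11.4, 1.8, 10.3]
grip_width: 0.0079
finger_force: 55.0
```

```bash
python3 s.py
```

```text
clock 11.975
tool_pos [ 0.593  -0.103   0.0314]
tool_rot [-0.0011  0.7306  0.6828 -0.0008]
contact_force [-11.4199   1.8361  10.3409]
wrist_torque [ 0.2399  2.8907 -0.2851]
```

>>> {"api": "drive_tool", "payload": {"increments": [[0,0.015,-0.003,0,0,0.001],[0,0.015,0,0,0,0],[0,0,0,0,0,0]]}}

```text
clock: 12.35
tool_pos: [0.5957, -0.1032, 0.0314]
tool_rot: [-0.001, 0.732, 0.682, -0.001]
contact_force: [-11.5, 0.9, 7.8]
grip_width: 0.0081
finger_force: 55.0
```

```bash
python3 s.py
python3 - <<'E'
from h import *
import json
st=manip.read_state(); im=cams.snapshot('wrist'); sc=cams.snapshot('scene'); sd=cams.snapshot('side'); cv2.imwrite("pics/w4.png",im)
json.dump({k:np.asarray(st[k]).tolist() for k in st},open('w4.json','w'))
c=lambda s,x,y,w,h,k:cv2.resize(s[y:y+h,x:x+w],(w*k,h*k),interpolation=cv2.INTER_CUBIC)
cv2.imwrite("pics/w4b.png",np.hstack([c(im,260,35,100,150,4),np.vstack([c(sc,275,175,100,75,4),c(sd,212,160,100,75,4)])]))
E
```

```text
clock 12.35
tool_pos [ 0.5957 -0.1032  0.0314]
tool_rot [-0.0014  0.7317  0.6817 -0.0011]
contact_force [-11.4551   0.8688   7.8306]
wrist_torque [ 0.1853  2.9362 -0.2301]
```

View pics/w4b.png

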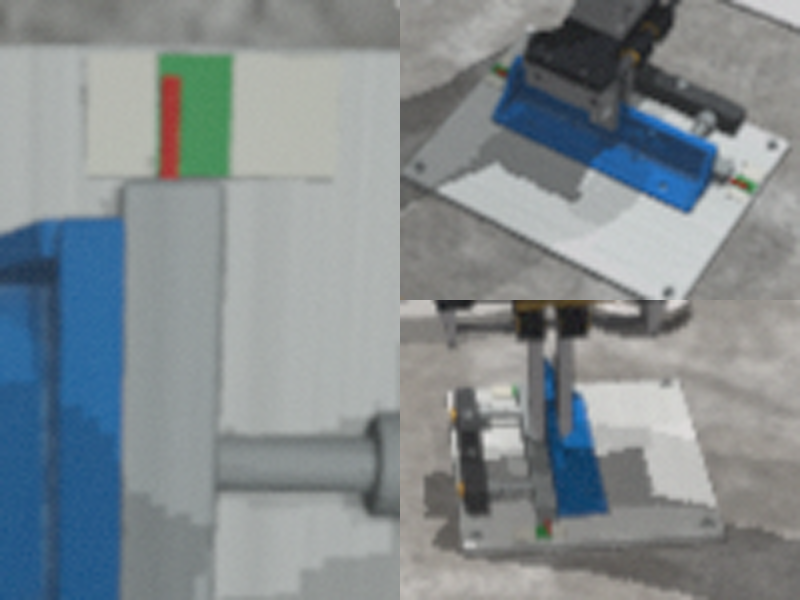

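Pointer centre is at 171 and the green runs 159–232, so fence travel is about 6 mm. The rest sits flush, with its end inside the fence's end. I'll check the tilt before the last 4 mm.

Run:
```python
from h import *
R=q2R(manip.read_state()['tool_rot']); print(R[:,2], "as tool-rotvec to vertical", np.cross([0,0,1],R.T@[0,0,-1]), np.arctan2(R[1,1],R[0,1]))
```

```text
[-0.0032  0.0005 -1.    ] as tool-rotvec to vertical [-0.0032 -0.0003  0.    ] -0.07078370022471535
```

>>> {"api": "drive_tool", "payload": {"increments": [[0,0.015,-0.001,0,0,0],[0,0.015,0,0,0,0],[0,0,0,0,0,0],[0,0,0,0,0,0]]}}

```text
clock: 13.0
tool_pos: [0.5985, -0.1034, 0.0314]
tool_rot: [-0.001, 0.732, 0.682, -0.001]
contact_force: [-12.1, 0.1, 7.9]
grip_width: 0.0081
finger_force: 55.0
```

```bash
python3 s.py
```

```text
clock 13.0
tool_pos [ 0.5985 -0.1034  0.0314]
tool_rot [-0.0015  0.7317  0.6816 -0.0012]
contact_force [-12.0866   0.0785   7.8683]
wrist_torque [ 0.1444  3.1388 -0.1843]
```

>>> {"api": "drive_tool", "payload": {"increments": [[0,0.007,-0.001,-0.0005,0,0.0005],[0,0.006,0,-0.0005,0,0],[0,0,0,0,0,0],[0,0,0,0,0,0]]}}

```text
clock: 13.5
tool_pos: [0.5994, -0.1035, 0.0314]
tool_rot: [-0.001, 0.732, 0.681, -0.0]
contact_force: [-13.2, 1.2, 8.0]
grip_width: 0.0083
finger_force: 55.0
```

```bash
python3 s.py
python3 - <<'E'
from h import *
im=cams.snapshot('wrist'); sc=cams.snapshot('scene'); sd=cams.snapshot('side'); cv2.imwrite("pics/w5.png",im)
c=lambda s,x,y,w,h,k:cv2.resize(s[y:y+h,x:x+w],(w*k,h*k),interpolation=cv2.INTER_CUBIC)
cv2.imwrite("pics/w5b.png",np.hstack([c(im,255,35,100,150,4),np.vstack([c(sc,325,187,50,38,8)[:300],c(sd,212,160,100,75,4)])]))
E
```

```text
clock 13.5
tool_pos [ 0.5994 -0.1035  0.0314]
tool_rot [-0.0006  0.7322  0.6811 -0.0003]
contact_force [-13.2246   1.1669   7.9563]
wrist_torque [ 0.1715  3.564  -0.1775]
```

View pics/w5b.png

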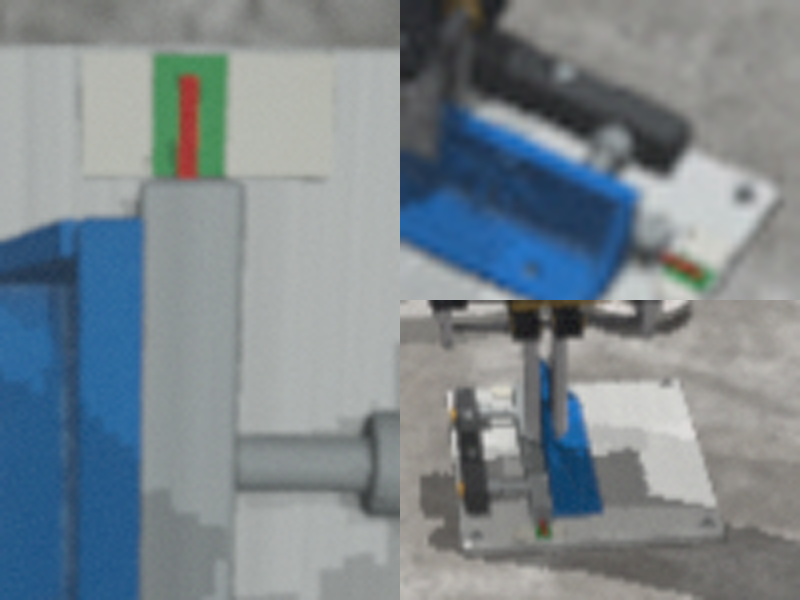

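The pointers are mid-green: pointer at 189, green centre 190.5, so travel is about 9.7 mm. I'll check that it holds steady, then hand in.

>>> {"api": "drive_tool", "payload": {"increments": [[0,0.002,0,0,0,0],[0,0,0,0,0,0],[0,0,0,0,0,0],[0,0,0,0,0,0],[0,0,0,0,0,0],[0,0,0,0,0,0],[0,0,0,0,0,0],[0,0,0,0,0,0]]}}

```text
clock: 14.65
tool_pos: [0.5996, -0.1035, 0.0314]
tool_rot: [-0.001, 0.732, 0.681, -0.0]
contact_force: [-13.8, 1.3, 7.3]
grip_width: 0.0081
finger_force: 55.0
```

```bash
python3 s.py; python3 -c "
from cell import job
print(job.hand_in())"
```

```text
clock 14.65
tool_pos [ 0.5996 -0.1035  0.0314]
tool_rot [-0.0007  0.7322  0.681  -0.0004]
contact_force [-13.8491   1.2603   7.253 ]
wrist_torque [ 0.2101  3.7013 -0.168 ]
the job is handed in; nothing more can be done
None
```

Handed in at 14.7 s: the rest is gripped at 55 N, standing on the plate with its back against the fence and its ends inside it; the pointers were mid-green in the last picture (about 9.7 mm of travel, about 10 N by the spring figures), while the wrist sensor read 13.8 N, some of it probably plate friction and sensor offset.

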